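# Tidy up after the ink class

### The arm

A 6-joint arm with a two-finger parallel gripper is mounted at the origin on the work surface. World frame = base frame: x ahead of the robot, y to its left, z up, the work surface at z = 0. Lengths are in m, angles in rad, forces in N, time in s.
With the tool pointing down it reaches from about 0.35 to 0.975 m from the base axis. Payload 17.4 kg.
Tool frame: the origin (TCP) lies midway between the tips of the shut fingers; the grasp point (between the pads) lies manip.tcp_to_grasp behind it (manip.tcp_to_grasp is the distance from the TCP to the grasp point, in m); z points along the fingers, y is the line along which they close (so a half turn about z gives the same grasp; the last joint's range is limited). The gripper opens to 85 mm and grips with 20 to 120 N. Pads are 22 mm wide; open, the fingers measure 114 mm over their backs; the gripper's body (76 mm by 85 mm) begins 54 mm behind the grasp point. The pads swing forward as they close: fully open they stand 13 mm farther back than shut.
Start: joints at [1.108, 0.116, 1.442, -0, 1.584, -0.038], TCP at [0.278, 0.615, 0.231] pointing down, gripper open.
Joint ranges: [-2.83, 2.83], [-0.83, 2.19], [0.07, 2.5], [-1.14, 4.28], [0.01, 3], [-2.97, 2.97]. Speed limits (rad/s): [1.89, 1.89, 2.22, 3.14, 3.14, 3.14].

### API

Orientations are given as a rotation vector (axis times angle).
In Python, from bench import readout, eyes, manip gives the robot as it stands.
- The arm moves only by the tool arm_command, never from a script. Its argument "motion" is a list of rows, each an object with "rot": the turn, a rotation vector about the tool's x, y, z in degrees, a list of three; "delta_pos": the shift along the tool's x, y, z in cm, a list of three; "jaw": the opening, from 0 (shut) to 1 (fully open). In form: [{"rot": [rx, ry, rz], "delta_pos": [tx, ty, tz], "jaw": jaw}, ...]. A call has 1 to 20 rows; each row shifts and turns the commanded pose from where the row before left it, along the tool's axes as they then stand; what a row does not reach is not made up. A row lasts 1/10 s, in which the tool goes at most 50 mm and 8.59 degrees, less where a joint would pass 70% of its speed; a pose out of reach is approached as far as the arm can. A call is refused whole if a number of a shift passes 5 or a number of a turn 8.59, either way. A call with a gripper value outside its range is refused whole. The fingers move at their own pace and stop on an object; "squeeze" is the grip in N (left out, the last holds). Time passes only in rows, so rows that do not move let the fingers close. It gives the time, the measured TCP pose, the force, the opening and the grip force at its end, in the units of the state.
- readout.observe(): the state, without advancing time (a new reading comes with each control period).
- eyes.grab_frame(name): name is "scene" or "top" or "wrist"; returns the picture (420x560x3 uint8, red, green, blue); there is no depth.
- eyes.camera_params(name): a dict with "fx", "fy", "cx", "cy" (pixels), "k1" (the pictures are not rectified: a ray, as slopes to the right and down, at radius r is drawn at 1 + k1 r^2 times it, then the intrinsics apply), "world_from_camera" (4x4, takes a point from camera to world coordinates); the wrist camera has in their place "mount" (4x4, takes a point from camera to tool coordinates, whose origin is the TCP and whose axes are the flange's). Camera axes: x right, y up, looking along -z (the intrinsics and any distortion apply to the point x, -y, -z); pixel columns grow to the right and rows downward; lengths in m; the calibration is good to about 2 mm. A picture is of the moment at which its call begins: read the wrist's pose just before it. camera_params takes no time and is no camera call.
- manip.sign_off(): hands the job in; it is judged then, once.
The state is a dict: "t": time; "q": joint angles; "joint_velocities": joint speeds; "effort": joint torques, N m; "tool_pos": TCP position; "orientation": TCP orientation; "force": force on the tool from outside, world axes, zero at the start; "moment": the same for the moment, N m; "finger_gap": finger opening in m; "gripper_force": force on a finger pad.
Only numpy, scipy, OpenCV 4.12 (cv2) and the standard library are available. Lean on these libraries where they do the work, as an engineer would, in place of code of your own. Each camera call takes 0.05 s, during which the arm holds its last target. There are 200 camera calls.

### The job

The ink class is over: put the loose things back with their own kind. Stand the two small ink bottles upright in the free end of the ink caddy, stand the water cup upright on the floor of the cup tray beside the stack, and lay the flat brush flat and lengthwise on the floor of the brush tray beside the other brush. Leave the big glue bottle and the paint jar where they stand.

Things in the scene. Friction and masses are not known exactly. Their poses are not given: they have to be found in the camera images.
- ink_a: small ink bottle, upright: white round body 30 mm across, 44 mm high, shoulder, then a long black round cap 18 mm across from 57 to 90 mm above the underside (collar 20 mm across from 53 to 57). Total height 90 mm, about 45 g. Grip it by the cap. Origin: centre of underside, z up; yaw means nothing. ink_a and ink_b are alike and may change places.
- ink_b: small ink bottle, upright: white round body 30 mm across, 44 mm high, shoulder, then a long black round cap 18 mm across from 57 to 90 mm above the underside (collar 20 mm across from 53 to 57). Total height 90 mm, about 45 g. Grip it by the cap. Origin: centre of underside, z up; yaw means nothing. ink_a and ink_b are alike and may change places.
- cup: empty white plastic water cup, upright, mouth up: tapered, 44 mm across at the foot, 57 mm at the rim, 70 mm high, walls 2.5 mm, about 30 g. Can be gripped from above across its outside (54 mm at 52 mm height). Origin: centre of underside, z up; yaw means nothing.
- brush: flat wash brush lying flat: 153 mm long, 14 mm thick; wooden handle 22 mm wide (x -80 to +8 mm), steel ferrule 24 mm wide (to x +40), dark bristles 23 mm wide (to x +73). Origin: at mid thickness (7 mm above its underside), on the centre line where handle meets ferrule, near the centre of mass (grip there); x along the brush towards the bristles, y across, z up. About 45 g.
- ink_caddy: ink caddy: open clear-plastic box, fixed, 200 mm long (x) by 84 wide (y), walls 3 mm thick, 40 high, inner floor 3 mm above the table. Two stock ink bottles, 90 mm high, are fixed in its -x end at x = -78 and -40 mm, y = 0; from x = -25 to +97 mm it is empty (e.g. spots x = +12 and +65 mm, y = 0). Origin: centre of underside, z up.
- cup_tray: cup tray: shallow blue plastic tray, fixed, 180 mm long (x) by 96 wide (y), walls 3 mm thick, 25 high, inner floor 3 mm above the table. A stack of nested white cups, 109 mm high, 59 across, is fixed in its -x end at x = -50 mm, y = 0; the rest is empty (middle of the free space x = +38 mm, y = 0). Origin: centre of underside, z up.
- brush_tray: brush tray: shallow light-wood tray, fixed, 200 mm long (x) by 146 wide (y), walls 3 mm thick, 25 high, inner floor 3 mm above the table. A stock flat brush, 14 mm thick, is fixed in it lengthwise, covering y = -64 to -40 mm; the rest is empty (middle of the free space x = 0, y = +15 mm). Origin: centre of underside, z up.
- glue: bystander: big white glue bottle with black nozzle cap, 52 mm across, 152 mm high, standing, loose. Not an ink bottle; it stays where it is. Origin: centre of underside.
- jar: bystander: squat grey paint jar with white lid, 66 mm across, 61 mm high, standing, loose. It stays where it is. Origin: centre of underside.
Things that resemble listed ones, but are neither listed nor needed, are in the scene too. What is shaped like the ink_b but green is not meant.

How it is judged:
At the end, for the whole second after the job is handed in: Both ink bottles (in the caddy) and the cup (in the cup tray) stand on the floor of their store, upright within 0.15 rad; the brush lies level on the floor of its tray, along it within 0.35 rad either way round; all at rest; glue bottle and jar upright, within 20 mm of their start (x of ink_a in the frame of ink_caddy between -0.09 and 0.09 m and y of ink_a in the frame of ink_caddy between -0.035 and 0.035 m and z of ink_a in the frame of ink_caddy between -0.002 and 0.01 m and linear speed of each of ink_a, ink_b, cup, brush below 0.02 m/s and angular speed of each of ink_a, ink_b, cup, brush below 0.2 rad/s and angle between each of ink_a, ink_b, cup, glue, jar's own z axis and vertical below 0.15 rad and x of ink_b in the frame of ink_caddy between -0.09 and 0.09 m and y of ink_b in the frame of ink_caddy between -0.035 and 0.035 m and z of ink_b in the frame of ink_caddy between -0.002 and 0.01 m and x of cup in the frame of cup_tray between -0.08 and 0.08 m and y of cup in the frame of cup_tray between -0.04 and 0.04 m and z of cup in the frame of cup_tray between -0.002 and 0.01 m and x of brush in the frame of brush_tray between -0.06 and 0.06 m and y of brush in the frame of brush_tray between -0.065 and 0.065 m and z of brush in the frame of brush_tray between -0.002 and 0.0135 m and angle between brush's own x axis and vertical between 1.4508 and 1.6908 rad and angle between the x axis of brush and the x axis of brush_tray, either way round below 0.35 rad and distance of each of glue, jar from where it was at the start of the episode below 0.02 m); the robot touches nothing.
It fails at once if the glue bottle is shifted by more than 20 mm (distance of glue from where it was at the start of the episode above 0.02 m).
It fails at once if the paint jar is shifted by more than 20 mm (distance of jar from where it was at the start of the episode above 0.02 m).
It also fails if it takes over 120 s, if anything falls off the work surface, if the arm or the gripper's body presses on something with over 40 N, if the wrist force passes 120 N, or if a joint passes its speed limit or range.

## Working session

There is one attempt and no reset: what is moved stays moved. The work goes in short steps, Python scripts to look and compute and a tool call to move; the robot and the scene stay as the last step left them, time stands still between calls to the robot, and variables do not carry over. Pictures are saved under pics/ and viewed, at most 14 in all, crops included, and the job is handed in when it is done.

Besides the shell and the picture viewer there is one more tool, called after ">>>" by a JSON object that holds its "fn" and its "kwargs", one argument or row to a line. arm_command: Moves the arm, as the interface text tells. Its arguments: {"type":"object","properties":{"motion":{"type":"array"},"squeeze":{"type":"number"}},"required":["motion"]}

```bash
mkdir -p pics; ls; python3 - <<'E'
from bench import readout, eyes, manip
import cv2
s=readout.observe(); print(s); print(manip.tcp_to_grasp)
for n in("scene","top","wrist"):
    p=eyes.camera_params(n); print(n,p)
for n in("scene","top"):
    cv2.imwrite(f"pics/{n}0.png",eyes.grab_frame(n)[:,:,::-1])
E
```

```text
pics
{'t': 0.0, 'q': array([ 1.10822348e+00,  1.16486747e-01,  1.44231507e+00,  6.11234513e-06,
        1.58398443e+00, -3.77923905e-02]), 'joint_velocities': array([-0.00274223,  0.00096827, -0.00048984, -0.00010333, -0.00026843,
        0.00021495]), 'effort': array([ 8.39092791e-04, -7.31958675e+01, -6.32485056e+01,  5.43517274e-05,
        5.90322728e-03,  4.79624055e-05]), 'tool_pos': array([0.27809221, 0.61482863, 0.23053073]), 'orientation': array([-6.62174593e-01, -3.07070547e+00,  1.81396836e-03]), 'force': array([ 0.4540994 , -0.59278552, -0.06828526]), 'moment': array([-0.039021  ,  0.0024428 , -0.01199344]), 'gripper_force': 0.0, 'finger_gap': 0.08514173779087475}
0.0187
scene {'fx': 389.03846097923713, 'fy': 389.03846097923713, 'cx': 277.6587752473849, 'cy': 211.51416729920138, 'k1': 0.023923537139915702, 'world_from_camera': array([[ 0.69613644, -0.53573182,  0.47789693,  0.96320187],
       [ 0.71790496,  0.52185009, -0.46074392, -0.42866967],
       [-0.00255537,  0.6638252 ,  0.74788339,  0.74163848],
       [ 0.        ,  0.        ,  0.        ,  1.        ]])}
top
[... 181 characters left out ...]
, -0.19725497,  0.28518482],
       [-0.99940586, -0.0316664 , -0.01360739, -0.00327788],
       [-0.0195808 ,  0.19675181,  0.98025778,  1.17163102],
       [ 0.        ,  0.        ,  0.        ,  1.        ]])}
wrist {'fx': 338.0861141675251, 'fy': 338.0861141675251, 'cx': 281.06825588051237, 'cy': 209.68552327671168, 'k1': -0.0668017175466118, 'mount': array([[-2.34822462e-05,  9.50824205e-01,  3.09731061e-01,
         7.95291721e-02],
       [ 9.99999987e-01, -2.64652539e-05,  1.57058998e-04,
         2.55291222e-04],
       [ 1.57532608e-04,  3.09731060e-01, -9.50824193e-01,
        -1.43438362e-01],
       [ 0.00000000e+00,  0.00000000e+00,  0.00000000e+00,
         1.00000000e+00]])}
```

View pics/top0.png

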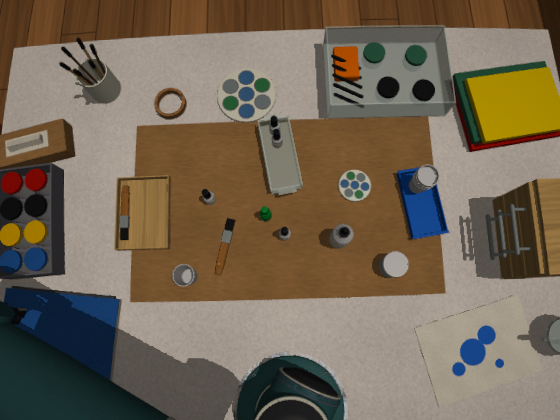

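View pics/scene0.png

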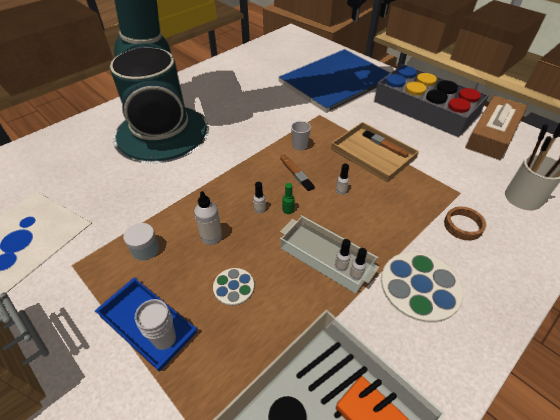

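Top view: candidate ink bottles are at (207,197), (284,233) and (265,213). The last has a green body, so it's the decoy, and the two white ones are meant. The cup is at (183,274), the brush runs (230,220)–(220,272), glue is at (342,235) and the jar at (395,264). The trays are at (143,213), (280,156) and (421,203). I'll confirm this in an enlarged crop.

```bash
cat > h.py <<'E'
import numpy as np, cv2
from scipy.spatial.transform import Rotation as R
from bench import readout, eyes, manip
def cam(n,s=None):
    p=eyes.camera_params(n)
    if "mount" in p:
        T=np.eye(4);T[:3,:3]=R.from_rotvec(s["orientation"]).as_matrix();T[:3,3]=s["tool_pos"]
        W=T@p["mount"]
    else: W=p["world_from_camera"]
    return p,W
def p2w(n,uv,z,s=None):
    p,W=cam(n,s); d=np.array([(uv[0]-p["cx"])/p["fx"],(uv[1]-p["cy"])/p["fy"]])
    q=d.copy()
    for _ in range(20): q=d/(1+p["k1"]*(q@q))
    r=W[:3,:3]@np.array([q[0],-q[1],-1]); o=W[:3,3]
    return o+r*(z-o[2])/r[2]
def w2p(n,P,s=None):
    p,W=cam(n,s); c=W[:3,:3].T@(np.asarray(P)-W[:3,3]); q=np.array([c[0],-c[1]])/-c[2]
    q=q*(1+p["k1"]*(q@q)); return np.array([p["fx"]*q[0]+p["cx"],p["fy"]*q[1]+p["cy"]])
E
python3 - <<'E'
import cv2
a=cv2.imread("pics/top0.png")[100:310,100:460]
cv2.imwrite("pics/topc.png",cv2.resize(a,(800,467),interpolation=cv2.INTER_CUBIC))
b=cv2.imread("pics/scene0.png")[110:370,90:440]
cv2.imwrite("pics/scenec.png",cv2.resize(b,(800,594),interpolation=cv2.INTER_CUBIC))
E
```

```text
(no output)
```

View pics/topc.png

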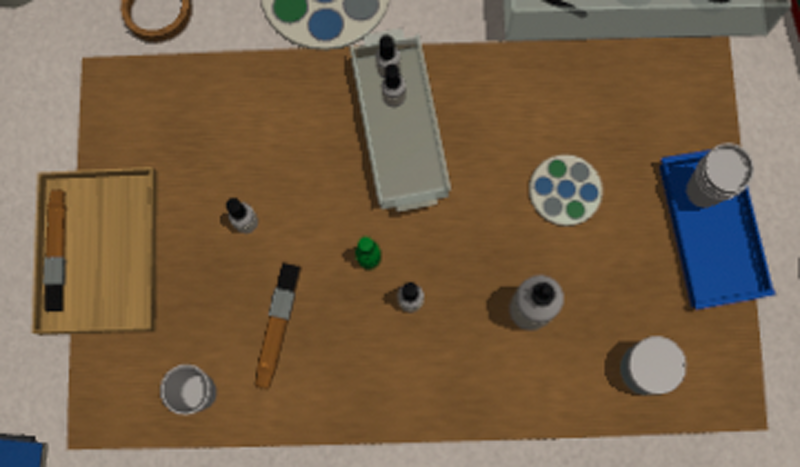

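View pics/scenec.png

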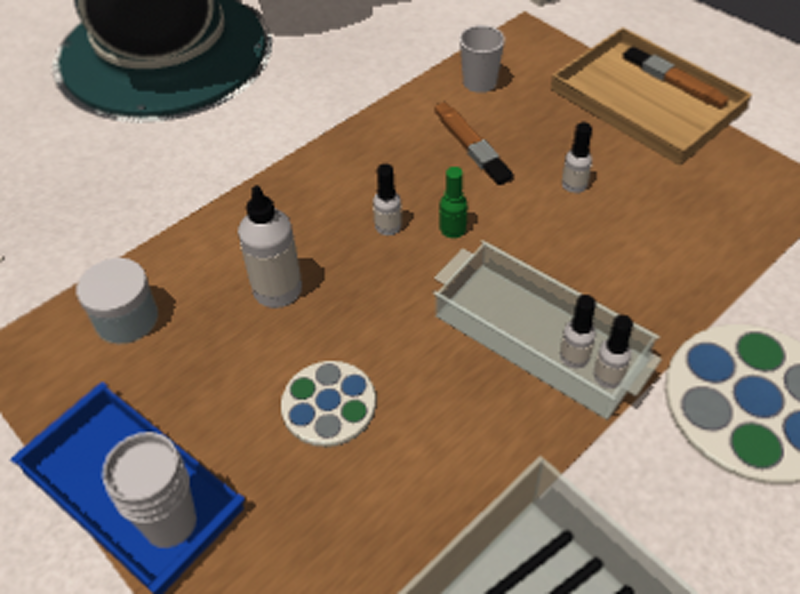

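Both crops confirm it: white-bodied bottles with black caps are at topc (236,206) and (410,289). The all-green one at (367,250) isn't meant. Next I'll compute positions and check them across the two cameras.

```bash
python3 - <<'E'
from h import *
np.set_printoptions(precision=4,suppress=True)
T=lambda x,y:(100+(x+.5)/800*360-.5,100+(y+.5)/467*210-.5)
S=lambda x,y:(90+(x+.5)*.4375-.5,110+(y+.5)*260/594-.5)
def show(name,t,s,z):
    a=p2w("top",T(*t),z); b=p2w("scene",S(*s),z) if s else None
    print(name,a[:2],None if s is None else b[:2])
show("ink1",(235,205),(584,127),.09)
show("ink1foot",(246,226),(574,184),.0)
show("ink2",(410,288),(386,167),.09)
show("green",(366,241),(454,171),.09)
show("stk1",(386,41),(622,320),.093)
show("stk2",(392,72),(585,300),.093)
show("glue",(545,287),(257,190),.152)
show("jar",(657,365),(113,283),.061)
show("cuprim",(188,389),(482,38),.07)
for n,l,z in(("brushtray",[(40,172),(154,169),(153,330),(35,332)],.025),("caddy",[(352,45),(420,39),(449,190),(381,208)],.04),("cuptray",[(662,158),(773,294),(695,307)],.025)):
    for p in l: show(n,p,None,z)
for p in((100,385),(15,458),(155,590),(243,500)): print("ctray scene",p2w("scene",S(*p),.025)[:2])
for p in((485,243),(437,295),(612,412),(657,336)): print("caddy scene",p2w("scene",S(*p),.04)[:2])
show("stack",(727,168),(148,462),.112)
show("brush handle end",(263,386),(438,106),.007)
show("brush join",(278,317),(479,145),.010)
show("brush fer",(285,290),(490,163),.010)
show("brush bristle",(290,265),(505,180),.007)
E
```

```text
ink1 [0.5539 0.1982] [0.5538 0.2012]
ink1foot [0.5491 0.2011] [0.5527 0.2023]
ink2 [0.4517 0.0007] [0.4489 0.0041]
green [0.507  0.0488] [0.5029 0.0509]
stk1 [0.7466 0.0199] [0.7441 0.0214]
stk2 [0.7074 0.0139] [0.7068 0.0152]
glue [ 0.4386 -0.142 ] [ 0.4371 -0.1432]
jar [ 0.3585 -0.2772] [ 0.3605 -0.2756]
cuprim [0.347 0.255] [0.346  0.2588]
brushtray [0.6211 0.4566] None
brushtray [0.6192 0.3116] None
brushtray [0.4204 0.3086] None
brushtray [0.4215 0.4539] None
caddy [0.7656 0.0633] None
caddy [ 0.7704 -0.0212] None
caddy [ 0.5761 -0.0494] None
caddy [0.5567 0.0324] None
cuptray [ 0.6122 -0.3123] None
cuptray [ 0.4399 -0.4332] None
cuptray [ 0.4278 -0.3369] None
ctray scene [ 0.4273 -0.3399]
ctray scene [ 0.4415 -0.4312]
ctray scene [ 0.6253 -0.4062]
ctray scene [ 0.6128 -0.312 ]
caddy scene [0.5657 0.0349]
caddy scene [ 0.5795 -0.0489]
caddy scene [ 0.7823 -0.0289]
caddy scene [0.761  0.0671]
stack [ 0.5735 -0.3624] [ 0.5792 -0.36  ]
brush handle end [0.352  0.1794] [0.3476 0.1805]
brush join [0.4337 0.1605] [0.4359 0.163 ]
brush fer [0.4662 0.1518] [0.4666 0.1498]
brush bristle [0.4972 0.1459] [0.4963 0.1439]
```

The two cameras agree to about 3 mm and sizes match: stock spacing is 39 mm, the brush about 150 mm, and the trays fit. All target storage axes want jaws at about 98° in the world. I'll turn there first.

>>> {"fn": "arm_command", "kwargs": {
  "motion": [
    {"rot": [0, 0, -6.4], "delta_pos": [0, 0, 0], "jaw": 0.6},
    {"rot": [0, 0, -6.4], "delta_pos": [0, 0, 0], "jaw": 0.6},
    {"rot": [0, 0, -6.4], "delta_pos": [0, 0, 0], "jaw": 0.6},
    {"rot": [0, 0, -6.4], "delta_pos": [0, 0, 0], "jaw": 0.6},
    {"rot": [0, 0, -6.4], "delta_pos": [0, 0, 0], "jaw": 0.6},
    {"rot": [0, 0, 0], "delta_pos": [0, 0, 0], "jaw": 0.6}
  ],
  "squeeze": 25
}}

```text
t: 0.7
tool_pos: [0.2781, 0.6149, 0.2309]
orientation: [0.213, -3.134, 0.001]
force: [-0.9, -0.9, 0.1]
finger_gap: 0.0513
gripper_force: 0.0
```

```bash
cat > go.py <<'E'
# usage: go.py x y z [yaw of tool y, deg]: remaining tool-frame shift (cm) and turn (deg)
import sys
from h import *
s=readout.observe(); M=R.from_rotvec(s["orientation"]).as_matrix()
yaw=np.degrees(np.arctan2(M[1,1],M[0,1])); a=[float(v) for v in sys.argv[1:]]
print("t %.1f tcp"%s["t"],s["tool_pos"].round(4),"yaw %.2f gap %.4f tilt %.2f"%(yaw,s["finger_gap"],np.degrees(np.arccos(-M[2,2]))),"f",s["gripper_force"],s["force"].round(1))
print("shift cm",(M.T@(np.array(a[:3])-s["tool_pos"])*100).round(2), "dist hyp")
if len(a)>3: print("rz deg",round(yaw-a[3],2))
E
python3 go.py .554 .200 .20 98
```

```text
t 0.7 tcp [0.2781 0.6149 0.2309] yaw 97.78 gap 0.0513 tilt 0.04 f 0.0 [-0.9 -0.9  0.1]
shift cm [-21.72 -44.84   3.11] dist hyp
rz deg -0.22
```

>>> {"fn": "arm_command", "kwargs": {
  "motion": [
    {"rot": [0, 0, 0], "delta_pos": [-0.9, -1.87, 0.25], "jaw": 0.6},
    {"rot": [0, 0, 0], "delta_pos": [-1.81, -3.74, 0.25], "jaw": 0.6},
    {"rot": [0, 0, 0], "delta_pos": [-1.81, -3.74, 0.25], "jaw": 0.6},
    {"rot": [0, 0, 0], "delta_pos": [-1.81, -3.74, 0.25], "jaw": 0.6},
    {"rot": [0, 0, 0], "delta_pos": [-1.81, -3.74, 0.25], "jaw": 0.6},
    {"rot": [0, 0, 0], "delta_pos": [-1.81, -3.74, 0.25], "jaw": 0.6},
    {"rot": [0, 0, 0], "delta_pos": [-1.81, -3.74, 0.25], "jaw": 0.6},
    {"rot": [0, 0, 0], "delta_pos": [-1.81, -3.74, 0.25], "jaw": 0.6},
    {"rot": [0, 0, 0], "delta_pos": [-1.81, -3.74, 0.25], "jaw": 0.6},
    {"rot": [0, 0, 0], "delta_pos": [-1.81, -3.74, 0.25], "jaw": 0.6},
    {"rot": [0, 0, 0], "delta_pos": [-1.81, -3.74, 0.25], "jaw": 0.6},
    {"rot": [0, 0, 0], "delta_pos": [-1.81, -3.74, 0.25], "jaw": 0.6},
    {"rot": [0, 0, 0], "delta_pos": [-0.9, -1.87, 0.1], "jaw": 0.6},
    {"rot": [0, 0, 0], "delta_pos": [0, 0, 0], "jaw": 0.6}
  ]
}}

```text
t: 2.1
tool_pos: [0.554, 0.1962, 0.1997]
orientation: [0.2, -3.135, 0.001]
force: [-1.2, -0.2, -0.3]
finger_gap: 0.051
gripper_force: 0.0
```

```bash
python3 go.py .554 .200 .056 98; python3 - <<'E'
from h import *
s=readout.observe(); f=eyes.grab_frame("wrist")
cv2.imwrite("pics/w1.png",f[:,:,::-1])
print(w2p("wrist",[.554,.2,.09],s))
E
```

```text
t 2.1 tcp [0.554  0.1962 0.1997] yaw 97.30 gap 0.0510 tilt 0.05 f 0.0 [-1.2 -0.2 -0.3]
shift cm [-0.05  0.38 14.37] dist hyp
rz deg -0.7
[285.64964125 206.60203909]
```

View pics/w1.png

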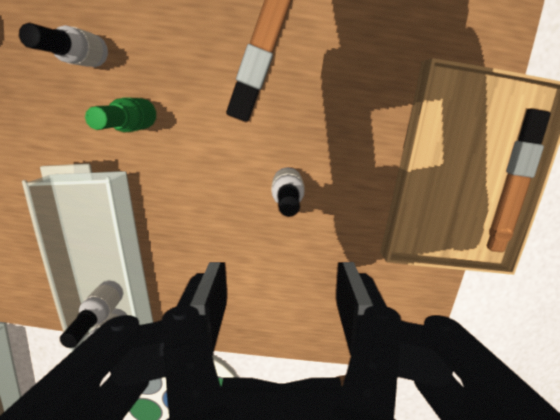

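The cap top shows at (289,206) in the wrist view against a predicted (286,207), so the bottle is where computed. Descend and grip.

>>> {"fn": "arm_command", "kwargs": {
  "motion": [
    {"rot": [0, 0, 0], "delta_pos": [0, 0.5, 2], "jaw": 0.6},
    {"rot": [0, 0, 0], "delta_pos": [0, 0, 3], "jaw": 0.6},
    {"rot": [0, 0, 0], "delta_pos": [0, 0, 3], "jaw": 0.6},
    {"rot": [0, 0, 0], "delta_pos": [0, 0, 3], "jaw": 0.6},
    {"rot": [0, 0, 0], "delta_pos": [0, 0, 2.2], "jaw": 0.6},
    {"rot": [0, 0, 0], "delta_pos": [0, 0, 1.1], "jaw": 0.6},
    {"rot": [0, 0, 0], "delta_pos": [0, 0, 0], "jaw": 0.4},
    {"rot": [0, 0, 0], "delta_pos": [0, 0, 0], "jaw": 0.2},
    {"rot": [0, 0, 0], "delta_pos": [0, 0, 0], "jaw": 0.1},
    {"rot": [0, 0, 0], "delta_pos": [0, 0, 0], "jaw": 0.1},
    {"rot": [0, 0, 0], "delta_pos": [0, 0, 0], "jaw": 0.1},
    {"rot": [0, 0, 0], "delta_pos": [0, 0, 0], "jaw": 0.1},
    {"rot": [0, 0, 0], "delta_pos": [0, 0, -1], "jaw": 0.1},
    {"rot": [0, 0, 0], "delta_pos": [0, 0, -2], "jaw": 0.1},
    {"rot": [0, 0, 0], "delta_pos": [0, 0, -3], "jaw": 0.1},
    {"rot": [0, 0, 0], "delta_pos": [0, 0, -3], "jaw": 0.1},
    {"rot": [0, 0, 0], "delta_pos": [0, 0, -2], "jaw": 0.1},
    {"rot": [0, 0, 0], "delta_pos": [0, 0, 0], "jaw": 0.1}
  ],
  "squeeze": 25
}}

```text
t: 3.95
tool_pos: [0.5535, 0.2044, 0.1713]
orientation: [-0.209, 3.13, 0.002]
force: [0.2, 0.5, 0.5]
finger_gap: 0.0172
gripper_force: 26.4
```

```bash
python3 go.py .656 .0078 .165 98
```

```text
t 4.0 tcp [0.5535 0.2044 0.1713] yaw 97.66 gap 0.0172 tilt 0.28 f 26.444556713104248 [0.2 0.5 0.5]
shift cm [ -7.53 -20.85   0.65] dist hyp
rz deg -0.34
```

>>> {"fn": "arm_command", "kwargs": {
  "motion": [
    {"rot": [0, 0, 0], "delta_pos": [-0.5, -1.3, 0], "jaw": 0.1},
    {"rot": [0, 0, 0], "delta_pos": [-0.94, -2.6, 0], "jaw": 0.1},
    {"rot": [0, 0, 0], "delta_pos": [-0.94, -2.6, 0], "jaw": 0.1},
    {"rot": [0, 0, 0], "delta_pos": [-0.94, -2.6, 0], "jaw": 0.1},
    {"rot": [0, 0, 0], "delta_pos": [-0.94, -2.6, 0], "jaw": 0.1},
    {"rot": [0, 0, 0], "delta_pos": [-0.94, -2.6, 0], "jaw": 0.1},
    {"rot": [0, 0, 0], "delta_pos": [-0.94, -2.6, 0], "jaw": 0.1},
    {"rot": [0, 0, 0], "delta_pos": [-0.94, -2.6, 0], "jaw": 0.1},
    {"rot": [0, 0, 0], "delta_pos": [-0.45, -1.35, 0], "jaw": 0.1},
    {"rot": [0, 0, 0], "delta_pos": [0, 0, 0], "jaw": 0.1},
    {"rot": [0, 0, 0], "delta_pos": [0, 0, 0], "jaw": 0.1},
    {"rot": [0, 0, 0], "delta_pos": [0, 0, 0], "jaw": 0.1}
  ]
}}

```text
t: 5.15
tool_pos: [0.6545, 0.0082, 0.1671]
orientation: [0.211, -3.134, -0.0]
force: [-0.5, 0.0, -0.3]
finger_gap: 0.0172
gripper_force: 26.4
```

```bash
python3 go.py .656 .0078 .06 98; python3 - <<'E'
from h import *
s=readout.observe(); f=eyes.grab_frame("wrist")
cv2.imwrite("pics/w2.png",f[:,:,::-1])
for P in([.707,.0145,.093],[.6683-.0095-.0943,.0095+.0415-.0137,.04],[.656,.0078,.003],[.7455,.0205,.093]): print(w2p("wrist",P,s))
E
```

```text
t 5.2 tcp [0.6545 0.0082 0.1671] yaw 97.70 gap 0.0172 tilt 0.03 f 26.438530683517456 [-0.5  0.  -0.3]
shift cm [-0.14 -0.07 10.71] dist hyp
rz deg -0.3
[279.59754036 289.03985429]
[334.27677866  92.52418875]
[280.12269131 190.11875767]
[280.68963842 332.72976442]
```

View pics/w2.png

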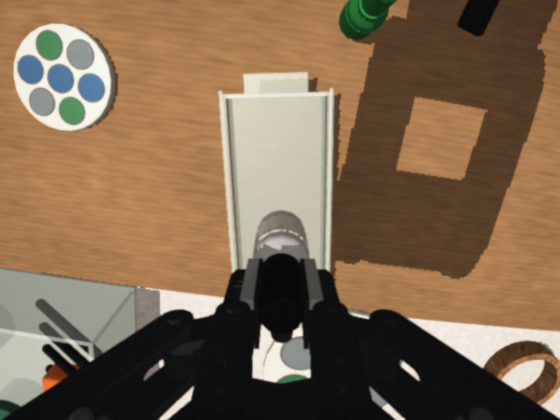

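The caddy rim's near corner is at (331,93) against a predicted (334,92), and the bottle hangs over the free floor. Lower and release.

>>> {"fn": "arm_command", "kwargs": {
  "motion": [
    {"rot": [0, 0, 0], "delta_pos": [0, 0, 1.5], "jaw": 0.1},
    {"rot": [0, 0, 0], "delta_pos": [0, 0, 2.5], "jaw": 0.1},
    {"rot": [0, 0, 0], "delta_pos": [0, 0, 2.5], "jaw": 0.1},
    {"rot": [0, 0, 0], "delta_pos": [0, 0, 2.0], "jaw": 0.1},
    {"rot": [0, 0, 0], "delta_pos": [0, 0, 1.2], "jaw": 0.1},
    {"rot": [0, 0, 0], "delta_pos": [0, 0, 0.6], "jaw": 0.1},
    {"rot": [0, 0, 0], "delta_pos": [0, 0, 0.3], "jaw": 0.1},
    {"rot": [0, 0, 0], "delta_pos": [0, 0, 0], "jaw": 0.1},
    {"rot": [0, 0, 0], "delta_pos": [0, 0, 0], "jaw": 0.1}
  ]
}}

```text
t: 6.1
tool_pos: [0.6553, 0.0075, 0.0621]
orientation: [-0.21, 3.133, -0.0]
force: [-0.9, 0.3, 0.3]
finger_gap: 0.0171
gripper_force: 26.4
```

```bash
python3 go.py .656 .0078 .0597 98
```

```text
t 6.1 tcp [0.6553 0.0075 0.0621] yaw 97.67 gap 0.0171 tilt 0.07 f 26.43028289079666 [-0.9  0.3  0.3]
shift cm [-0.07  0.02  0.24] dist hyp
rz deg -0.33
```

>>> {"fn": "arm_command", "kwargs": {
  "motion": [
    {"rot": [0, 0, 0], "delta_pos": [0, 0, 0.1], "jaw": 0.1},
    {"rot": [0, 0, 0], "delta_pos": [0, 0, 0.1], "jaw": 0.1},
    {"rot": [0, 0, 0], "delta_pos": [0, 0, 0], "jaw": 0.1},
    {"rot": [0, 0, 0], "delta_pos": [0, 0, 0], "jaw": 0.25},
    {"rot": [0, 0, 0], "delta_pos": [0, 0, 0], "jaw": 0.4},
    {"rot": [0, 0, 0], "delta_pos": [0, 0, 0], "jaw": 0.55},
    {"rot": [0, 0, 0], "delta_pos": [0, 0, 0], "jaw": 0.55},
    {"rot": [0, 0, 0], "delta_pos": [0, 0, -1], "jaw": 0.55},
    {"rot": [0, 0, 0], "delta_pos": [0, 0, -3], "jaw": 0.55},
    {"rot": [0, 0, 0], "delta_pos": [0, 0, -3], "jaw": 0.55},
    {"rot": [0, 0, 0], "delta_pos": [0, 0, -3], "jaw": 0.55},
    {"rot": [0, 0, 0], "delta_pos": [0, 0, -1], "jaw": 0.55},
    {"rot": [0, 0, 0], "delta_pos": [0, 0, 0], "jaw": 0.55}
  ]
}}

```text
t: 7.4
tool_pos: [0.6555, 0.0075, 0.1713]
orientation: [-0.21, 3.132, -0.0]
force: [0.0, -0.3, -0.6]
finger_gap: 0.047
gripper_force: 0.0
```

```bash
python3 go.py .4505 .002 .165 98
```

```text
t 7.4 tcp [0.6555 0.0075 0.1713] yaw 97.66 gap 0.0470 tilt 0.17 f 0.0 [ 0.  -0.3 -0.6]
shift cm [20.4   2.19  0.57] dist hyp
rz deg -0.34
```

>>> {"fn": "arm_command", "kwargs": {
  "motion": [
    {"rot": [0, 0, 0], "delta_pos": [1.4, 0.2, 0], "jaw": 0.6},
    {"rot": [0, 0, 0], "delta_pos": [2.9, 0.3, 0], "jaw": 0.6},
    {"rot": [0, 0, 0], "delta_pos": [2.9, 0.3, 0], "jaw": 0.6},
    {"rot": [0, 0, 0], "delta_pos": [2.9, 0.3, 0], "jaw": 0.6},
    {"rot": [0, 0, 0], "delta_pos": [2.9, 0.3, 0], "jaw": 0.6},
    {"rot": [0, 0, 0], "delta_pos": [2.9, 0.3, 0], "jaw": 0.6},
    {"rot": [0, 0, 0], "delta_pos": [2.9, 0.4, 0], "jaw": 0.6},
    {"rot": [0, 0, 0], "delta_pos": [1.6, 0.2, 0], "jaw": 0.6},
    {"rot": [0, 0, 0], "delta_pos": [0, 0, 0], "jaw": 0.6},
    {"rot": [0, 0, 0], "delta_pos": [0, 0, 0], "jaw": 0.6}
  ]
}}

```text
t: 8.4
tool_pos: [0.4498, 0.0031, 0.1686]
orientation: [0.21, -3.134, -0.0]
force: [0.0, 0.7, 0.5]
finger_gap: 0.0511
gripper_force: 0.0
```

```bash
python3 go.py .4505 .003 .0567 98
```

```text
t 8.4 tcp [0.4498 0.0031 0.1686] yaw 97.66 gap 0.0511 tilt 0.02 f 0.0 [0.  0.7 0.5]
shift cm [-0.08 -0.02 11.19] dist hyp
rz deg -0.34
```

>>> {"fn": "arm_command", "kwargs": {
  "motion": [
    {"rot": [0, 0, 0], "delta_pos": [0, 0, 2], "jaw": 0.6},
    {"rot": [0, 0, 0], "delta_pos": [0, 0, 3], "jaw": 0.6},
    {"rot": [0, 0, 0], "delta_pos": [0, 0, 3], "jaw": 0.6},
    {"rot": [0, 0, 0], "delta_pos": [0, 0, 2.2], "jaw": 0.6},
    {"rot": [0, 0, 0], "delta_pos": [0, 0, 1.1], "jaw": 0.6},
    {"rot": [0, 0, 0], "delta_pos": [0, 0, 0], "jaw": 0.6},
    {"rot": [0, 0, 0], "delta_pos": [0, 0, 0], "jaw": 0.4},
    {"rot": [0, 0, 0], "delta_pos": [0, 0, 0], "jaw": 0.2},
    {"rot": [0, 0, 0], "delta_pos": [0, 0, 0], "jaw": 0.1},
    {"rot": [0, 0, 0], "delta_pos": [0, 0, 0], "jaw": 0.1},
    {"rot": [0, 0, 0], "delta_pos": [0, 0, 0], "jaw": 0.1},
    {"rot": [0, 0, 0], "delta_pos": [0, 0, 0], "jaw": 0.1}
  ]
}}

```text
t: 9.6
tool_pos: [0.4504, 0.0031, 0.0574]
orientation: [-0.21, 3.133, -0.0]
force: [-0.4, -0.5, 6.6]
finger_gap: 0.017
gripper_force: 26.8
```

>>> {"fn": "arm_command", "kwargs": {
  "motion": [
    {"rot": [0, 0, 0], "delta_pos": [0, 0, -1], "jaw": 0.1},
    {"rot": [0, 0, 0], "delta_pos": [0, 0, -2], "jaw": 0.1},
    {"rot": [0, 0, 0], "delta_pos": [0, 0, -3], "jaw": 0.1},
    {"rot": [0, 0, 0], "delta_pos": [0, 0, -3], "jaw": 0.1},
    {"rot": [0, 0, 0], "delta_pos": [0, 0, -2], "jaw": 0.1},
    {"rot": [0, 0, 0], "delta_pos": [0, 0, 0], "jaw": 0.1}
  ]
}}

```text
t: 10.2
tool_pos: [0.4506, 0.0031, 0.1699]
orientation: [-0.21, 3.13, -0.001]
force: [-0.0, 0.3, -0.7]
finger_gap: 0.0171
gripper_force: 26.3
```

```bash
python3 go.py .6036 .0004 .165 98
```

```text
t 10.2 tcp [0.4506 0.0031 0.1699] yaw 97.66 gap 0.0171 tilt 0.26 f 26.302379965782166 [-0.   0.3 -0.7]
shift cm [-15.12  -2.3    0.56] dist hyp
rz deg -0.34
```

>>> {"fn": "arm_command", "kwargs": {
  "motion": [
    {"rot": [0, 0, 0], "delta_pos": [-1.2, -0.2, 0], "jaw": 0.1},
    {"rot": [0, 0, 0], "delta_pos": [-2.5, -0.4, 0], "jaw": 0.1},
    {"rot": [0, 0, 0], "delta_pos": [-2.5, -0.4, 0], "jaw": 0.1},
    {"rot": [0, 0, 0], "delta_pos": [-2.5, -0.4, 0], "jaw": 0.1},
    {"rot": [0, 0, 0], "delta_pos": [-2.5, -0.4, 0], "jaw": 0.1},
    {"rot": [0, 0, 0], "delta_pos": [-2.5, -0.4, 0], "jaw": 0.1},
    {"rot": [0, 0, 0], "delta_pos": [-1.4, -0.1, 0], "jaw": 0.1},
    {"rot": [0, 0, 0], "delta_pos": [0, 0, 0], "jaw": 0.1},
    {"rot": [0, 0, 0], "delta_pos": [0, 0, 0], "jaw": 0.1}
  ]
}}

```text
t: 11.1
tool_pos: [0.6018, 0.0005, 0.1655]
orientation: [0.21, -3.133, -0.0]
force: [-0.1, 0.1, -1.0]
finger_gap: 0.0171
gripper_force: 26.3
```

```bash
python3 go.py .6036 .0004 .0604 98
```

```text
t 11.1 tcp [6.018e-01 5.000e-04 1.655e-01] yaw 97.66 gap 0.0171 tilt 0.08 f 26.289600133895874 [-0.1  0.1 -1. ]
shift cm [-0.19 -0.03 10.51] dist hyp
rz deg -0.34
```

>>> {"fn": "arm_command", "kwargs": {
  "motion": [
    {"rot": [0, 0, 0], "delta_pos": [0, 0, 1.5], "jaw": 0.1},
    {"rot": [0, 0, 0], "delta_pos": [0, 0, 2.5], "jaw": 0.1},
    {"rot": [0, 0, 0], "delta_pos": [0, 0, 2.5], "jaw": 0.1},
    {"rot": [0, 0, 0], "delta_pos": [0, 0, 2.0], "jaw": 0.1},
    {"rot": [0, 0, 0], "delta_pos": [0, 0, 1.2], "jaw": 0.1},
    {"rot": [0, 0, 0], "delta_pos": [0, 0, 0.5], "jaw": 0.1},
    {"rot": [0, 0, 0], "delta_pos": [0, 0, 0.2], "jaw": 0.1},
    {"rot": [0, 0, 0], "delta_pos": [0, 0, 0], "jaw": 0.1},
    {"rot": [0, 0, 0], "delta_pos": [0, 0, 0], "jaw": 0.1}
  ]
}}

```text
t: 12.0
tool_pos: [0.6028, 0.0004, 0.0632]
orientation: [-0.21, 3.133, -0.0]
force: [-0.0, -0.7, -1.2]
finger_gap: 0.0174
gripper_force: 26.3
```

```bash
python3 go.py .6036 .0004 .0604 98
```

```text
t 12.0 tcp [6.028e-01 4.000e-04 6.320e-02] yaw 97.66 gap 0.0174 tilt 0.08 f 26.303459107875824 [-0.  -0.7 -1.2]
shift cm [-0.07 -0.01  0.28] dist hyp
rz deg -0.34
```

>>> {"fn": "arm_command", "kwargs": {
  "motion": [
    {"rot": [0, 0, 0], "delta_pos": [0, 0, 0.15], "jaw": 0.1},
    {"rot": [0, 0, 0], "delta_pos": [0, 0, 0.1], "jaw": 0.1},
    {"rot": [0, 0, 0], "delta_pos": [0, 0, 0], "jaw": 0.1},
    {"rot": [0, 0, 0], "delta_pos": [0, 0, 0], "jaw": 0.25},
    {"rot": [0, 0, 0], "delta_pos": [0, 0, 0], "jaw": 0.4},
    {"rot": [0, 0, 0], "delta_pos": [0, 0, 0], "jaw": 0.55},
    {"rot": [0, 0, 0], "delta_pos": [0, 0, 0], "jaw": 0.55},
    {"rot": [0, 0, 0], "delta_pos": [0, 0, -1], "jaw": 0.55},
    {"rot": [0, 0, 0], "delta_pos": [0, 0, -3], "jaw": 0.55},
    {"rot": [0, 0, 0], "delta_pos": [0, 0, -3], "jaw": 0.55},
    {"rot": [0, 0, 0], "delta_pos": [0, 0, -3], "jaw": 0.55},
    {"rot": [0, 0, 0], "delta_pos": [0, 0, -1], "jaw": 0.55},
    {"rot": [0, 0, 0], "delta_pos": [0, 0, 0], "jaw": 0.55}
  ]
}}

```text
t: 13.3
tool_pos: [0.603, 0.0004, 0.1719]
orientation: [-0.21, 3.132, -0.001]
force: [-0.5, -0.1, -1.1]
finger_gap: 0.047
gripper_force: 0.0
```

```bash
python3 go.py .4272 .1622 .12 76.6
```

```text
t 13.3 tcp [6.030e-01 4.000e-04 1.719e-01] yaw 97.66 gap 0.0470 tilt 0.17 f 0.0 [-0.5 -0.1 -1.1]
shift cm [15.28 18.38  5.13] dist hyp
rz deg 21.06
```

>>> {"fn": "arm_command", "kwargs": {
  "motion": [
    {"rot": [0, 0, 0], "delta_pos": [0.9, 1.1, 0], "jaw": 0.55},
    {"rot": [0, 0, 0], "delta_pos": [1.9, 2.3, 0], "jaw": 0.55},
    {"rot": [0, 0, 0], "delta_pos": [1.9, 2.3, 0], "jaw": 0.55},
    {"rot": [0, 0, 0], "delta_pos": [1.9, 2.3, 0], "jaw": 0.55},
    {"rot": [0, 0, 0], "delta_pos": [1.9, 2.3, 0], "jaw": 0.55},
    {"rot": [0, 0, 0], "delta_pos": [1.9, 2.3, 0], "jaw": 0.55},
    {"rot": [0, 0, 0], "delta_pos": [1.9, 2.3, 0], "jaw": 0.55},
    {"rot": [0, 0, 0], "delta_pos": [1.9, 2.3, 0], "jaw": 0.55},
    {"rot": [0, 0, 0], "delta_pos": [1.1, 1.2, 0], "jaw": 0.55},
    {"rot": [0, 0, 5.3], "delta_pos": [0, 0, 0], "jaw": 0.55},
    {"rot": [0, 0, 5.3], "delta_pos": [0, 0, 0], "jaw": 0.55},
    {"rot": [0, 0, 5.3], "delta_pos": [0, 0, 0], "jaw": 0.55},
    {"rot": [0, 0, 5.2], "delta_pos": [0, 0, 0], "jaw": 0.55},
    {"rot": [0, 0, 0], "delta_pos": [0, 0, 0], "jaw": 0.55},
    {"rot": [0, 0, 0], "delta_pos": [0, 0, 0], "jaw": 0.55}
  ]
}}

```text
t: 14.8
tool_pos: [0.426, 0.1623, 0.1691]
orientation: [-0.363, -3.12, 0.001]
force: [0.4, -0.3, 0.2]
finger_gap: 0.0471
gripper_force: 0.0
```

```bash
python3 go.py .4272 .1622 .003 76.6; python3 - <<'E'
from h import *
s=readout.observe(); f=eyes.grab_frame("wrist")
cv2.imwrite("pics/w3.png",f[:,:,::-1])
d=np.array([.973,-.232])
for x in(-.08,.008,.04,.073): print(w2p("wrist",[*(np.array([.4272,.1622])+x*d),.014],s))
E
```

```text
t 14.8 tcp [0.426  0.1623 0.1691] yaw 76.72 gap 0.0471 tilt 0.05 f 0.0 [ 0.4 -0.3  0.2]
shift cm [-0.14  0.02 16.61] dist hyp
rz deg 0.12
[281.28664865 101.35690363]
[281.05946362 201.02145657]
[280.98592039 233.31594251]
[280.91489294 264.52027015]
```

View pics/w3.png

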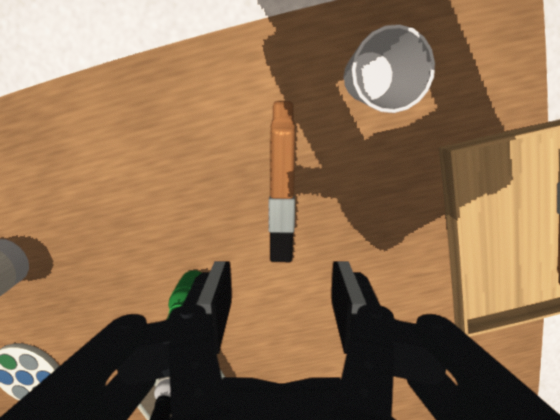

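The brush runs from (283,101) to (281,263) with the join at row 199, within 2 px of prediction. Descend and grip.

>>> {"fn": "arm_command", "kwargs": {
  "motion": [
    {"rot": [0, 0, 0], "delta_pos": [-0.1, 0, 2], "jaw": 0.55},
    {"rot": [0, 0, 0], "delta_pos": [0, 0, 3.5], "jaw": 0.55},
    {"rot": [0, 0, 0], "delta_pos": [0, 0, 3.5], "jaw": 0.55},
    {"rot": [0, 0, 0], "delta_pos": [0, 0, 3], "jaw": 0.55},
    {"rot": [0, 0, 0], "delta_pos": [0, 0, 2.2], "jaw": 0.55},
    {"rot": [0, 0, 0], "delta_pos": [0, 0, 1.2], "jaw": 0.55},
    {"rot": [0, 0, 0], "delta_pos": [0, 0, 0.8], "jaw": 0.55},
    {"rot": [0, 0, 0], "delta_pos": [0, 0, 0.1], "jaw": 0.55},
    {"rot": [0, 0, 0], "delta_pos": [0, 0, 0], "jaw": 0.55},
    {"rot": [0, 0, 0], "delta_pos": [0, 0, 0], "jaw": 0.55}
  ]
}}

```text
t: 15.85
tool_pos: [0.4278, 0.1623, 0.0078]
orientation: [0.367, 3.119, 0.001]
force: [0.3, 0.2, -0.2]
finger_gap: 0.0472
gripper_force: 0.0
```

>>> {"fn": "arm_command", "kwargs": {
  "motion": [
    {"rot": [0, 0, 0], "delta_pos": [0, 0, 0], "jaw": 0.4},
    {"rot": [0, 0, 0], "delta_pos": [0, 0, 0], "jaw": 0.3},
    {"rot": [0, 0, 0], "delta_pos": [0, 0, 0], "jaw": 0.15},
    {"rot": [0, 0, 0], "delta_pos": [0, 0, 0], "jaw": 0.15},
    {"rot": [0, 0, 0], "delta_pos": [0, 0, 0], "jaw": 0.15},
    {"rot": [0, 0, 0], "delta_pos": [0, 0, 0], "jaw": 0.15}
  ],
  "squeeze": 35
}}

```text
t: 16.45
tool_pos: [0.4275, 0.1622, 0.0074]
orientation: [0.367, 3.119, 0.0]
force: [-2.1, -1.0, 5.6]
finger_gap: 0.0219
gripper_force: 34.0
```

The grip is shallow, with the tips near the brush's top. Reopen, go 5 mm lower and regrip.

>>> {"fn": "arm_command", "kwargs": {
  "motion": [
    {"rot": [0, 0, 0], "delta_pos": [0, 0, 0], "jaw": 0.35},
    {"rot": [0, 0, 0], "delta_pos": [0, 0, 0], "jaw": 0.45},
    {"rot": [0, 0, 0], "delta_pos": [0, 0, 0.3], "jaw": 0.45},
    {"rot": [0, 0, 0], "delta_pos": [0, 0, 0.3], "jaw": 0.45},
    {"rot": [0, 0, 0], "delta_pos": [0, 0, 0], "jaw": 0.45},
    {"rot": [0, 0, 0], "delta_pos": [0, 0, 0], "jaw": 0.3},
    {"rot": [0, 0, 0], "delta_pos": [0, 0, 0], "jaw": 0.15},
    {"rot": [0, 0, 0], "delta_pos": [0, 0, 0], "jaw": 0.15},
    {"rot": [0, 0, 0], "delta_pos": [0, 0, 0], "jaw": 0.15},
    {"rot": [0, 0, 0], "delta_pos": [0, 0, 0], "jaw": 0.15},
    {"rot": [0, 0, 0], "delta_pos": [0, 0, 0], "jaw": 0.15}
  ],
  "squeeze": 35
}}

```text
t: 17.55
tool_pos: [0.4273, 0.1622, 0.0009]
orientation: [0.368, 3.12, 0.0]
force: [0.2, 0.3, 0.6]
finger_gap: 0.0226
gripper_force: 34.3
```

>>> {"fn": "arm_command", "kwargs": {
  "motion": [
    {"rot": [0, 0, 0], "delta_pos": [0, 0, -0.5], "jaw": 0.15},
    {"rot": [0, 0, 0], "delta_pos": [0, 0, -1.5], "jaw": 0.15},
    {"rot": [0, 0, 0], "delta_pos": [0, 0, -2.5], "jaw": 0.15},
    {"rot": [0, 0, 0], "delta_pos": [0, 0, -2.5], "jaw": 0.15},
    {"rot": [0, 0, 0], "delta_pos": [0, 0, -2], "jaw": 0.15},
    {"rot": [0, 0, 0], "delta_pos": [0, 0, -1], "jaw": 0.15},
    {"rot": [0, 0, 0], "delta_pos": [0, 0, 0], "jaw": 0.15}
  ]
}}

```text
t: 18.25
tool_pos: [0.4277, 0.1623, 0.102]
orientation: [0.367, 3.118, 0.001]
force: [0.5, -0.7, -1.3]
finger_gap: 0.0224
gripper_force: 34.3
```

```bash
python3 go.py .5206 .3677 .1 90.8
```

```text
t 18.2 tcp [0.4277 0.1623 0.102 ] yaw 76.56 gap 0.0224 tilt 0.12 f 34.349344968795776 [ 0.5 -0.7 -1.3]
shift cm [-4.26 22.13  0.23] dist hyp
rz deg -14.24
```

>>> {"fn": "arm_command", "kwargs": {
  "motion": [
    {"rot": [0, 0, 0], "delta_pos": [-0.3, 1.4, -0.3], "jaw": 0.15},
    {"rot": [0, 0, 0], "delta_pos": [-0.6, 2.7, -0.3], "jaw": 0.15},
    {"rot": [0, 0, 0], "delta_pos": [-0.6, 2.7, -0.3], "jaw": 0.15},
    {"rot": [0, 0, 0], "delta_pos": [-0.6, 2.8, 0], "jaw": 0.15},
    {"rot": [0, 0, 0], "delta_pos": [-0.6, 2.8, 0], "jaw": 0.15},
    {"rot": [0, 0, 0], "delta_pos": [-0.6, 2.8, 0], "jaw": 0.15},
    {"rot": [0, 0, 0], "delta_pos": [-0.6, 2.8, 0], "jaw": 0.15},
    {"rot": [0, 0, 0], "delta_pos": [-0.5, 2.7, 0], "jaw": 0.15},
    {"rot": [0, 0, 0], "delta_pos": [-0.2, 1.4, 0], "jaw": 0.15},
    {"rot": [0, 0, -4.8], "delta_pos": [0, 0, 0], "jaw": 0.15},
    {"rot": [0, 0, -4.8], "delta_pos": [0, 0, 0], "jaw": 0.15},
    {"rot": [0, 0, -4.6], "delta_pos": [0, 0, 0], "jaw": 0.15},
    {"rot": [0, 0, 0], "delta_pos": [0, 0, 0], "jaw": 0.15},
    {"rot": [0, 0, 0], "delta_pos": [0, 0, 0], "jaw": 0.15}
  ]
}}

```text
t: 19.65
tool_pos: [0.5231, 0.3665, 0.1091]
orientation: [0.017, -3.141, 0.001]
force: [0.2, 0.0, -0.7]
finger_gap: 0.0225
gripper_force: 34.4
```

```bash
python3 go.py .524 .3677 .0042 90.8; python3 - <<'E'
from h import *
s=readout.observe(); f=eyes.grab_frame("wrist")
cv2.imwrite("pics/w4.png",f[:,:,::-1])
E
```

```text
t 19.6 tcp [0.5231 0.3665 0.1091] yaw 90.62 gap 0.0225 tilt 0.05 f 34.40227389335632 [ 0.2  0.  -0.7]
shift cm [-0.1   0.13 10.49] dist hyp
rz deg -0.18
```

View pics/w4.png

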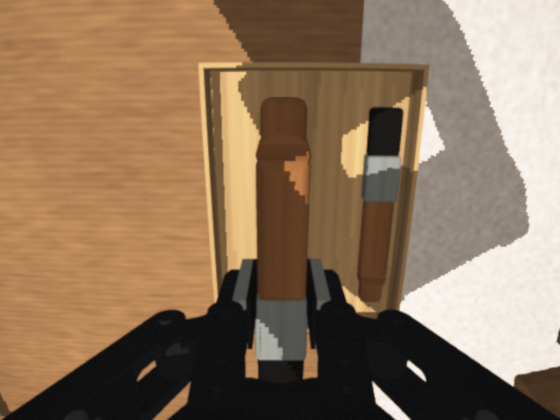

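The held brush hangs straight and is aligned with the tray. Its column (~283) lies between the left wall (~210) and the stock brush (~380). Lower.

>>> {"fn": "arm_command", "kwargs": {
  "motion": [
    {"rot": [0, 0, 0], "delta_pos": [0, 0, 1.5], "jaw": 0.15},
    {"rot": [0, 0, 0], "delta_pos": [0, 0, 2.5], "jaw": 0.15},
    {"rot": [0, 0, 0], "delta_pos": [0, 0, 2.5], "jaw": 0.15},
    {"rot": [0, 0, 0], "delta_pos": [0, 0, 2.0], "jaw": 0.15},
    {"rot": [0, 0, 0], "delta_pos": [0, 0, 1.0], "jaw": 0.15},
    {"rot": [0, 0, 0], "delta_pos": [0, 0, 0.6], "jaw": 0.15},
    {"rot": [0, 0, 0], "delta_pos": [0, 0, 0.2], "jaw": 0.15},
    {"rot": [0, 0, 0], "delta_pos": [0, 0, 0], "jaw": 0.15},
    {"rot": [0, 0, 0], "delta_pos": [0, 0, 0], "jaw": 0.15}
  ]
}}

```text
t: 20.6
tool_pos: [0.5237, 0.3667, 0.0077]
orientation: [-0.021, 3.14, 0.001]
force: [-0.3, 0.3, -0.8]
finger_gap: 0.0224
gripper_force: 34.4
```

>>> {"fn": "arm_command", "kwargs": {
  "motion": [
    {"rot": [0, 0, 0], "delta_pos": [0, 0, 0.2], "jaw": 0.15},
    {"rot": [0, 0, 0], "delta_pos": [0, 0, 0.1], "jaw": 0.15},
    {"rot": [0, 0, 0], "delta_pos": [0, 0, 0], "jaw": 0.15},
    {"rot": [0, 0, 0], "delta_pos": [0, 0, 0], "jaw": 0.3},
    {"rot": [0, 0, 0], "delta_pos": [0, 0, 0], "jaw": 0.45},
    {"rot": [0, 0, 0], "delta_pos": [0, 0, 0], "jaw": 0.5},
    {"rot": [0, 0, 0], "delta_pos": [0, 0, 0], "jaw": 0.5},
    {"rot": [0, 0, 0], "delta_pos": [0, 0, -1], "jaw": 0.5},
    {"rot": [0, 0, 0], "delta_pos": [0, 0, -3], "jaw": 0.5},
    {"rot": [0, 0, 0], "delta_pos": [0, 0, -4], "jaw": 0.6},
    {"rot": [0, 0, 0], "delta_pos": [0, 0, -4], "jaw": 0.8},
    {"rot": [0, 0, 0], "delta_pos": [0, 0, -3], "jaw": 1},
    {"rot": [0, 0, 0], "delta_pos": [0, 0, 0], "jaw": 1}
  ]
}}

```text
t: 21.9
tool_pos: [0.5247, 0.3673, 0.16]
orientation: [-0.021, 3.135, 0.006]
force: [0.5, 0.3, 0.4]
finger_gap: 0.0854
gripper_force: 0.0
```

```bash
python3 go.py .3465 .257 .15 98
```

```text
t 21.9 tcp [0.5247 0.3673 0.16  ] yaw 90.76 gap 0.0854 tilt 0.43 f 0.0 [0.5 0.3 0.4]
shift cm [ 17.97 -10.8    0.84] dist hyp
rz deg -7.24
```

>>> {"fn": "arm_command", "kwargs": {
  "motion": [
    {"rot": [0, 0, 0], "delta_pos": [1.3, -0.8, 0], "jaw": 1},
    {"rot": [0, 0, 0], "delta_pos": [2.6, -1.6, 0], "jaw": 1},
    {"rot": [0, 0, 0], "delta_pos": [2.6, -1.6, 0], "jaw": 1},
    {"rot": [0, 0, 0], "delta_pos": [2.6, -1.5, 0], "jaw": 1},
    {"rot": [0, 0, 0], "delta_pos": [2.6, -1.5, 0], "jaw": 1},
    {"rot": [0, 0, 0], "delta_pos": [2.6, -1.5, 0], "jaw": 1},
    {"rot": [0, 0, 0], "delta_pos": [2.4, -1.5, 0], "jaw": 1},
    {"rot": [0, 0, 0], "delta_pos": [1.2, -0.8, 0], "jaw": 1},
    {"rot": [0, 0, -3.6], "delta_pos": [0, 0, 0], "jaw": 1},
    {"rot": [0, 0, -3.6], "delta_pos": [0, 0, 0], "jaw": 1},
    {"rot": [0, 0, 0], "delta_pos": [0, 0, 0], "jaw": 1},
    {"rot": [0, 0, 0], "delta_pos": [0, 0, 0], "jaw": 1}
  ]
}}

```text
t: 23.1
tool_pos: [0.3457, 0.256, 0.1538]
orientation: [0.215, -3.134, 0.0]
force: [0.9, 0.2, -0.6]
finger_gap: 0.0852
gripper_force: 0.0
```

```bash
python3 go.py .3465 .257 .038 98; python3 - <<'E'
from h import *
s=readout.observe(); f=eyes.grab_frame("wrist")
cv2.imwrite("pics/w5.png",f[:,:,::-1])
for a in range(0,360,90): print(w2p("wrist",[.3465+.0285*np.cos(np.radians(a)),.257+.0285*np.sin(np.radians(a)),.07],s))
E
```

```text
t 23.1 tcp [0.3457 0.256  0.1538] yaw 97.85 gap 0.0852 tilt 0.01 f 0.0 [ 0.9  0.2 -0.6]
shift cm [-0.09  0.09 11.58] dist hyp
rz deg -0.15
[276.66865329 254.10354323]
[321.34683848 223.20879104]
[287.66558919 179.33051831]
[242.18499923 212.90685279]
```

View pics/w5.png

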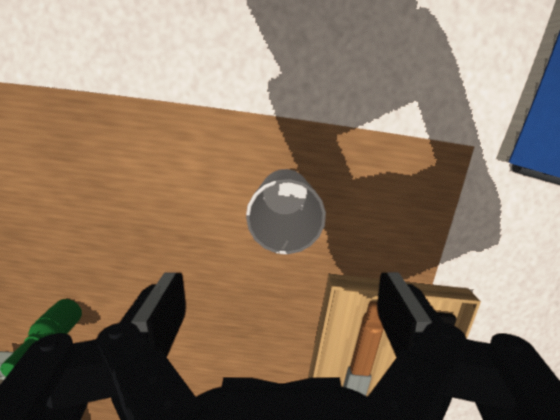

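The cup rim spans columns 247–325, centre 286 against a predicted 282, so I'll shift +3 mm in tool y. Descend and grip gently.

>>> {"fn": "arm_command", "kwargs": {
  "motion": [
    {"rot": [0, 0, 0], "delta_pos": [-0.1, 0.35, 1.5], "jaw": 1},
    {"rot": [0, 0, 0], "delta_pos": [0, 0, 3], "jaw": 1},
    {"rot": [0, 0, 0], "delta_pos": [0, 0, 3], "jaw": 1},
    {"rot": [0, 0, 0], "delta_pos": [0, 0, 2.5], "jaw": 1},
    {"rot": [0, 0, 0], "delta_pos": [0, 0, 1.5], "jaw": 1},
    {"rot": [0, 0, 0], "delta_pos": [0, 0, 0.8], "jaw": 1},
    {"rot": [0, 0, 0], "delta_pos": [0, 0, 0], "jaw": 1},
    {"rot": [0, 0, 0], "delta_pos": [0, 0, 0], "jaw": 0.85},
    {"rot": [0, 0, 0], "delta_pos": [0, 0, 0], "jaw": 0.75},
    {"rot": [0, 0, 0], "delta_pos": [0, 0, 0], "jaw": 0.65},
    {"rot": [0, 0, 0], "delta_pos": [0, 0, 0], "jaw": 0.55},
    {"rot": [0, 0, 0], "delta_pos": [0, 0, 0], "jaw": 0.5},
    {"rot": [0, 0, 0], "delta_pos": [0, 0, 0], "jaw": 0.5},
    {"rot": [0, 0, 0], "delta_pos": [0, 0, 0], "jaw": 0.5},
    {"rot": [0, 0, 0], "delta_pos": [0, 0, 0], "jaw": 0.5}
  ],
  "squeeze": 20
}}

```text
t: 24.65
tool_pos: [0.3469, 0.26, 0.032]
orientation: [-0.218, 3.132, 0.001]
force: [-0.8, -1.2, 4.3]
finger_gap: 0.056
gripper_force: 20.4
```

>>> {"fn": "arm_command", "kwargs": {
  "motion": [
    {"rot": [0, 0, 0], "delta_pos": [0, 0, -0.5], "jaw": 0.5},
    {"rot": [0, 0, 0], "delta_pos": [0, 0, -1.5], "jaw": 0.5},
    {"rot": [0, 0, 0], "delta_pos": [0, 0, -3], "jaw": 0.5},
    {"rot": [0, 0, 0], "delta_pos": [0, 0, -3], "jaw": 0.5},
    {"rot": [0, 0, 0], "delta_pos": [0, 0, -3], "jaw": 0.5},
    {"rot": [0, 0, 0], "delta_pos": [0, 0, -3], "jaw": 0.5},
    {"rot": [0, 0, 0], "delta_pos": [0, 0, -3], "jaw": 0.5},
    {"rot": [0, 0, 0], "delta_pos": [0, 0, -2], "jaw": 0.5},
    {"rot": [0, 0, 0], "delta_pos": [0, 0, -1], "jaw": 0.5},
    {"rot": [0, 0, 0], "delta_pos": [0, 0, 0], "jaw": 0.5},
    {"rot": [0, 0, 0], "delta_pos": [0, 0, 0], "jaw": 0.5}
  ]
}}

```text
t: 25.75
tool_pos: [0.3461, 0.2596, 0.2299]
orientation: [0.218, -3.133, 0.001]
force: [0.2, -0.9, -0.5]
finger_gap: 0.0564
gripper_force: 21.5
```

```bash
python3 go.py .489 -.3776 .23 98
```

```text
t 25.8 tcp [0.3461 0.2596 0.2299] yaw 97.96 gap 0.0564 tilt 0.05 f 21.474210399901494 [ 0.2 -0.9 -0.5]
shift cm [-5.330e+00 -6.508e+01  1.000e-02] dist hyp
rz deg -0.04
```

>>> {"fn": "arm_command", "kwargs": {
  "motion": [
    {"rot": [0, 0, 0], "delta_pos": [-0.1, -1.4, -0.4], "jaw": 0.5},
    {"rot": [0, 0, 0], "delta_pos": [-0.3, -2.6, -0.4], "jaw": 0.5},
    {"rot": [0, 0, 0], "delta_pos": [-0.3, -3.4, -0.4], "jaw": 0.5},
    {"rot": [0, 0, 0], "delta_pos": [-0.3, -3.4, -0.4], "jaw": 0.5},
    {"rot": [0, 0, 0], "delta_pos": [-0.3, -3.4, -0.4], "jaw": 0.5},
    {"rot": [0, 0, 0], "delta_pos": [-0.3, -3.4, -0.4], "jaw": 0.5},
    {"rot": [0, 0, 0], "delta_pos": [-0.3, -3.4, -0.4], "jaw": 0.5},
    {"rot": [0, 0, 0], "delta_pos": [-0.3, -3.4, -0.2], "jaw": 0.5},
    {"rot": [0, 0, 0], "delta_pos": [-0.3, -3.4, 0], "jaw": 0.5},
    {"rot": [0, 0, 0], "delta_pos": [-0.3, -3.4, 0], "jaw": 0.5},
    {"rot": [0, 0, 0], "delta_pos": [-0.3, -3.4, 0], "jaw": 0.5},
    {"rot": [0, 0, 0], "delta_pos": [-0.3, -3.4, 0], "jaw": 0.5},
    {"rot": [0, 0, 0], "delta_pos": [-0.3, -3.4, 0], "jaw": 0.5},
    {"rot": [0, 0, 0], "delta_pos": [-0.3, -3.4, 0], "jaw": 0.5},
    {"rot": [0, 0, 0], "delta_pos": [-0.3, -3.4, 0], "jaw": 0.5},
    {"rot": [0, 0, 0], "delta_pos": [-0.3, -3.4, 0], "jaw": 0.5},
    {"rot": [0, 0, 0], "delta_pos": [-0.3, -3.4, 0], "jaw": 0.5},
    {"rot": [0, 0, 0], "delta_pos": [-0.3, -3.4, 0], "jaw": 0.5},
    {"rot": [0, 0, 0], "delta_pos": [-0.2, -3.0, 0], "jaw": 0.5},
    {"rot": [0, 0, 0], "delta_pos": [0, -1.4, 0], "jaw": 0.5}
  ]
}}

```text
t: 27.75
tool_pos: [0.4866, -0.3566, 0.2586]
orientation: [0.216, -3.132, -0.003]
force: [-0.2, 0.1, -0.9]
finger_gap: 0.0559
gripper_force: 21.5
```

```bash
python3 go.py .489 -.3776 .15 98
```

```text
t 27.8 tcp [ 0.4866 -0.3566  0.2586] yaw 97.89 gap 0.0559 tilt 0.16 f 21.4885647688061 [-0.2  0.1 -0.9]
shift cm [ 0.03 -2.14 10.85] dist hyp
rz deg -0.11
```

>>> {"fn": "arm_command", "kwargs": {
  "motion": [
    {"rot": [0, 0, 0], "delta_pos": [0.3, -1.2, 1], "jaw": 0.5},
    {"rot": [0, 0, 0], "delta_pos": [0.2, -0.9, 2], "jaw": 0.5},
    {"rot": [0, 0, 0], "delta_pos": [0, 0, 3], "jaw": 0.5},
    {"rot": [0, 0, 0], "delta_pos": [0, 0, 3], "jaw": 0.5},
    {"rot": [0, 0, 0], "delta_pos": [0, 0, 3], "jaw": 0.5},
    {"rot": [0, 0, 0], "delta_pos": [0, 0, 2], "jaw": 0.5},
    {"rot": [0, 0, 0], "delta_pos": [0, 0, 0], "jaw": 0.5},
    {"rot": [0, 0, 0], "delta_pos": [0, 0, 0], "jaw": 0.5}
  ]
}}

```text
t: 28.55
tool_pos: [0.4846, -0.3758, 0.1209]
orientation: [0.219, -3.134, -0.001]
force: [-0.4, -1.0, 0.6]
finger_gap: 0.0561
gripper_force: 21.5
```

```bash
python3 go.py .484 -.378 .035 98;  python3 - <<'E'
from h import *
cv2.imwrite("pics/w6.png",eyes.grab_frame("wrist")[:,:,::-1])
E
```

```text
t 28.6 tcp [ 0.4846 -0.3758  0.1209] yaw 97.98 gap 0.0561 tilt 0.03 f 21.52420132420957 [-0.4 -1.   0.6]
shift cm [ 0.08 -0.21  8.59] dist hyp
rz deg -0.02
```

View pics/w6.png

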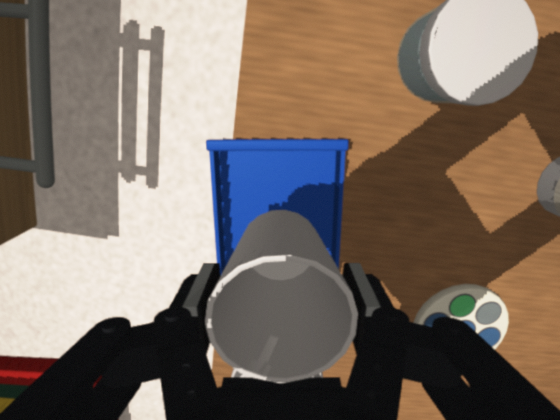

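The held cup is upright and centred on the tray: tray walls at columns 210–348, cup at 281. Lower.

>>> {"fn": "arm_command", "kwargs": {
  "motion": [
    {"rot": [0, 0, 0], "delta_pos": [0, -0.1, 1.5], "jaw": 0.5},
    {"rot": [0, 0, 0], "delta_pos": [0, 0, 2.5], "jaw": 0.5},
    {"rot": [0, 0, 0], "delta_pos": [0, 0, 2], "jaw": 0.5},
    {"rot": [0, 0, 0], "delta_pos": [0, 0, 1.4], "jaw": 0.5},
    {"rot": [0, 0, 0], "delta_pos": [0, 0, 0.8], "jaw": 0.5},
    {"rot": [0, 0, 0], "delta_pos": [0, 0, 0.2], "jaw": 0.5},
    {"rot": [0, 0, 0], "delta_pos": [0, 0, 0], "jaw": 0.5},
    {"rot": [0, 0, 0], "delta_pos": [0, 0, 0], "jaw": 0.5}
  ]
}}

```text
t: 29.4
tool_pos: [0.4852, -0.3776, 0.0378]
orientation: [-0.218, 3.133, -0.002]
force: [0.3, 0.4, 0.4]
finger_gap: 0.0558
gripper_force: 21.5
```

>>> {"fn": "arm_command", "kwargs": {
  "motion": [
    {"rot": [0, 0, 0], "delta_pos": [0, 0, 0.15], "jaw": 0.5},
    {"rot": [0, 0, 0], "delta_pos": [0, 0, 0.1], "jaw": 0.5},
    {"rot": [0, 0, 0], "delta_pos": [0, 0, 0], "jaw": 0.5},
    {"rot": [0, 0, 0], "delta_pos": [0, 0, 0], "jaw": 0.72},
    {"rot": [0, 0, 0], "delta_pos": [0, 0, 0], "jaw": 0.82},
    {"rot": [0, 0, 0], "delta_pos": [0, 0, 0], "jaw": 0.92},
    {"rot": [0, 0, 0], "delta_pos": [0, 0, 0], "jaw": 0.92},
    {"rot": [0, 0, 0], "delta_pos": [0, 0, 0], "jaw": 0.92},
    {"rot": [0, 0, 0], "delta_pos": [0, 0, -0.5], "jaw": 0.92},
    {"rot": [0, 0, 0], "delta_pos": [0, 0, -1.5], "jaw": 0.92},
    {"rot": [0, 0, 0], "delta_pos": [0, 0, -3], "jaw": 0.92},
    {"rot": [0, 0, 0], "delta_pos": [0, 0, -4], "jaw": 0.92},
    {"rot": [0, 0, 0], "delta_pos": [0, 0, -4], "jaw": 0.92},
    {"rot": [0, 0, 0], "delta_pos": [0, 0, -4], "jaw": 0.92},
    {"rot": [0, 0, 0], "delta_pos": [0, 0, -3], "jaw": 0.92},
    {"rot": [0, 0, 0], "delta_pos": [0, 0, 0], "jaw": 0.92},
    {"rot": [0, 0, 0], "delta_pos": [0, 0, 0], "jaw": 0.92}
  ]
}}

```text
t: 31.1
tool_pos: [0.4849, -0.3773, 0.2358]
orientation: [-0.218, 3.133, -0.002]
force: [0.2, 1.0, -0.4]
finger_gap: 0.0784
gripper_force: 0.0
```

```bash
python3 - <<'E'
from h import *
a=eyes.grab_frame("top")[:,:,::-1][100:310,100:460]; b=eyes.grab_frame("scene")[:,:,::-1][110:370,90:440]
cv2.imwrite("pics/e.png",np.hstack([cv2.resize(x,(400,300),interpolation=cv2.INTER_CUBIC) for x in(a,b)]))
cv2.imwrite("pics/e2.png",cv2.resize(b,(800,594),interpolation=cv2.INTER_CUBIC))
cv2.imwrite("pics/e1.png",cv2.resize(a,(800,467),interpolation=cv2.INTER_CUBIC))
E
```

```text
(no output)
```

View pics/e2.png

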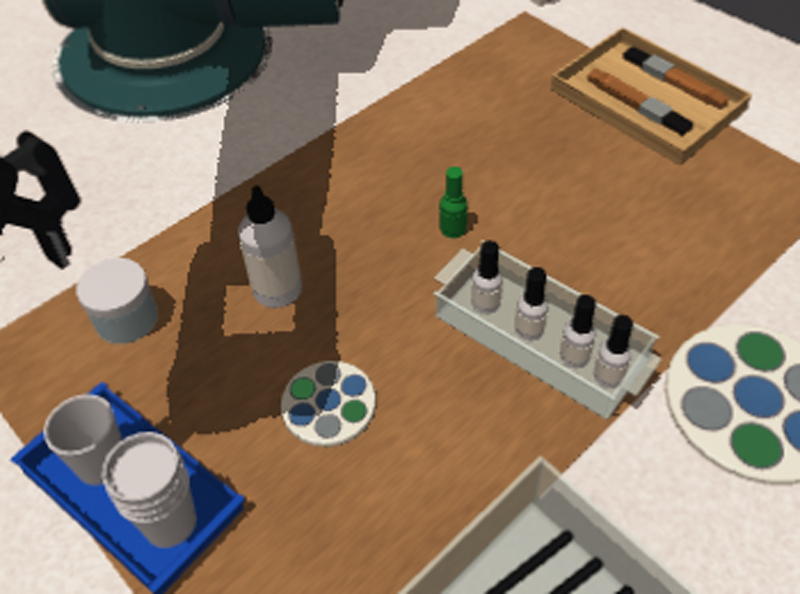

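View pics/e1.png

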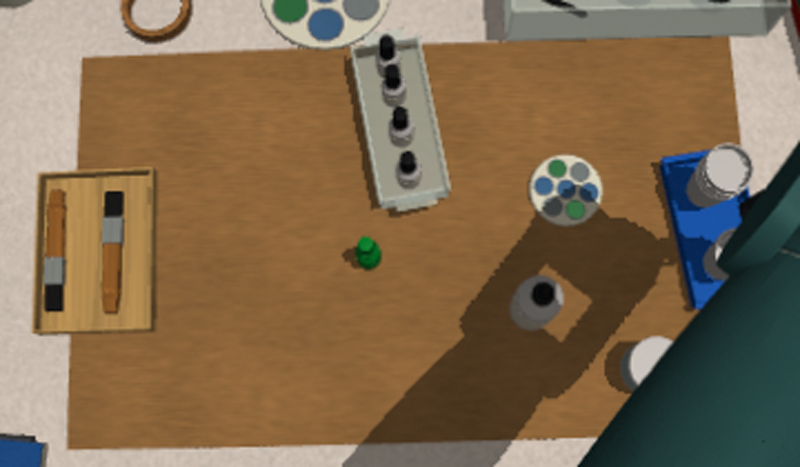

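All four items are in place and upright: two ink bottles in the caddy, the brush flat beside the stock one, and the cup beside the stack with the same perspective lean as the fixed stack. Glue (260,200) and jar (115,285) haven't moved.

```bash
python3 -c "
from bench import manip
print(manip.sign_off())"
```

```text
the job is handed in; nothing more can be done
None
```

I handed the job in at about 31 s: both ink bottles stand in the caddy, the cup stands in its tray beside the stack, and the brush lies flat in its tray; the glue bottle and jar look unmoved in the last pictures, and `sign_off` gave no verdict.

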